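# Close the fluorescence sample chamber with its tongued cover

## Robot

A 6-joint arm with a two-finger parallel gripper is mounted at the origin on the work surface. World frame = base frame: x ahead of the robot, y to its left, z up, the work surface at z = 0. Lengths are in mm, angles in rad, forces in N, time in s.
With the tool pointing down it reaches from about 350 to 975 mm from the base axis. Payload 7.1 kg.
Tool frame: the origin (TCP) lies on the centre line of the jaws, within the pads' length; the fingertips stand 25 mm ahead of it and the grasp point (between the pads) lies 6 mm ahead of it; z points along the fingers, y is the direction in which the jaws open and shut (so a half turn about z gives the same grasp; the last joint's range is limited). The gripper opens to 88 mm and grips with 3 to 60 N. Pads are 20 mm wide; open, the fingers measure 115 mm over their backs; the gripper's body (75 mm by 178 mm) begins 61 mm behind the grasp point.
Start: joints at [-1.336, 0.423, 1.63, -0, 1.089, -0.019], TCP at [156.946, -604.957, 247.675] pointing down, gripper open.
Joint ranges: [-3, 3], [-0.9, 2.11], [0.09, 2.58], [-1.31, 4.45], [0.11, 2.69], [-2.54, 2.54]. Speed limits (rad/s): [2.39, 2.39, 3.01, 3.14, 3.14, 3.14].

## Interface

Orientations are given as a unit quaternion [w, x, y, z].
In Python, from plant import bot gives the robot as it stands.
- The arm moves only by the tool servo_tool, never from a script. Its argument "steps" is a list of rows, each a list of 6 numbers: the shift along the tool's x, y, z in m, then the turn, a rotation vector about the tool's x, y, z in degrees. In form: [[x, y, z, ax, ay, az], ...]. A call has 1 to 10 rows; each row is the pose to reach, as a shift and turn from the pose commanded when the call began, along the tool's axes at that moment; what a row does not reach only later rows make up. A row lasts 1/12 s, in which the tool goes at most 41.7 mm and 7.16 degrees, less where a joint would pass 70% of its speed; a pose out of reach is approached as far as the arm can. A call with a gripper value outside its range is refused whole. "hand" is the opening, from 0 (shut) to 1 (fully open), set as the call begins (left out, the last holds). The fingers move at their own pace and stop on an object; "grip_force" is the grip in N (left out, the last holds). Time passes only in rows, so rows that repeat a pose let the fingers close. It gives the time, the measured TCP pose, the force and the opening at its end, in the units of the state.
- bot.observe(): the state, without advancing time (a new reading comes with each control period).
- bot.capture(name): name is "scene" or "top" or "wrist"; returns the picture (384x512x3 uint8, red, green, blue); there is no depth.
- bot.camera_params(name): a dict with "fovy" (degrees; the focal length in pixels is half the picture's height over the tangent of half this angle, whatever the lens; pixels are square), "cx", "cy" (the principal point, pixels), "pose" (4x4, takes a point from camera to world coordinates). Camera axes: x right, y down, z forward; pixel columns grow to the right and rows downward; lengths in mm; the calibration is good to about 2 mm. A picture is of the moment at which its call begins: read the wrist's pose just before it. camera_params takes no time and is no camera call; for the wrist camera it gives the pose at the moment of the call.
- bot.job_done(): hands the job in, once; it reports no verdict.
Trained networks look in the newest picture that a camera, given by its name, has taken for a name from the list of things; names that differ only in an ending like _2 or _b are one class to them, and where a whole thing is asked for, a point or a joint stands for the part that bears it (a point fixed in the world has none). Each returns a list of dicts, best first, with "conf" (0 to 1); they miss things now and then, are a little off and sometimes report something else, mostly with a low value. They report only what shows in the picture. A call takes as long as a camera call. They do not tell look-alikes from the thing itself.
- bot.recognise(camera, target): "bbox" ([centre column, centre row, width, height] in pixels, round what is visible of it).
The state is a dict: "clock": time; "qpos": joint angles; "joint_vel": joint speeds; "joint_torque": joint torques, N m; "ee_pos": TCP position; "ee_rot": TCP orientation; "contact_force": force on the tool from outside, world axes, zero at the start; "moment": the same for the moment, N m; "width": finger opening in mm.
Only numpy, scipy, OpenCV 4.12 (cv2) and the standard library are available. Lean on these libraries where they do the work, as an engineer would, in place of code of your own. Each camera call takes 0.05 s, during which the arm holds its last target.

## Task

Close the open sample chamber on the metal base plate with its black cover: pick the cover up by the yellow fin, hold it angled with the brass tongue low, feel the tongue gently all the way home under the blue lip, then lower the cover flat and press its other end down until the orange spring catch snaps over it. Let go of the cover and leave it locked; be gentle with the chamber, and leave the other things on the bench where they are.

Things in the scene. Friction and masses are not known exactly. Their poses are not given: they have to be found in the camera images.
- plate: Fixed aluminium base plate 250 x 170 x 12 mm on the table; origin: centre of its underside, z up. Carries the white open-topped chamber, axes parallel to the plate's. The chamber's slotted feet leave it anywhere up to 6 mm either way along plate x of its nominal place: this shift is NOT measured; feel or see it. It is centred in y to the plate and does not slide under gentle forces.
- groove (a point): Plate-fixed NOMINAL middle of the groove's back wall, at floor level: 75 mm to -x of the plate's origin, 60 mm above its underside. The true one is shifted along x by up to 6 mm with the chamber. Groove: 9 mm high, 144 mm wide, open to +x, floor level with the ledges; the blue lip over it reaches 8 mm to +x of the back wall and is 5 mm thick (top 14 mm above the floor).
- far_end (a point): Plate-fixed NOMINAL point under the catch's tip at ledge height: 147 mm to +x of the groove point (same shift). Ledges carrying the cover: tops 60 mm above the plate's underside, all along both sides, 48 to 72 mm from the middle in y; hollow between. 6.5 mm to +x of this point an end wall, 6 mm higher than the ledges, stops the cover's end.
- catch (a joint): Orange spring catch over the +x end wall, 40 mm wide, centred in y. 0 = sprung out: underside of its tip 9.5 mm above the ledges, a ramp 22 degrees off vertical above the tip up to 24 mm. Grows (m, to 0.007) as it is pushed to +x; spring 0.8 N at 0, 1.8 N at 4 mm. Pressing the cover's end down the ramp takes about 3 to 8 N there; once the cover is fully down it snaps back to 0 over its top.
- fin (a point): Centre of the yellow grip fin of the loose cover (0.25 to 0.4 kg). Cover axes: x away from the tongue, z up out of its top. Fin 12 mm thick in x, 70 mm long in y, 44 mm high; its centre is in the middle of the cover, 22 mm above the black top face, 30 mm above the underside. Starts flat on the table, tongue roughly towards the robot.
- tongue (a point): Middle of the lower edge of the brass tongue's tip: 75 mm to -x of the fin centre and 30 mm below it, same axes as the fin. Tongue 5 mm thick, 12 mm long in x, 116 mm wide, level with the underside. Tilted 10 to 18 degrees, tongue low, it can enter the groove fully, to the back wall; flat it cannot get past the lip and catch.
- end (a point): Middle of the upper edge of the cover's other end, 75 mm to +x of the fin centre and 22 mm below it, same axes. The black board is 138 mm (x) by 120 mm (y), 8 mm thick. With the tongue home against the back wall the catch's tip overlaps this edge by 3 mm.
- rack: Bystander: white cuvette rack 50 x 110 mm, 55 mm high with three coloured cuvettes; origin at the centre of its underside.
- bottle: Bystander: amber bottle, 56 mm across, 100 mm high; origin at the centre of its underside.
- lens: Bystander: lens on a steel post with round foot 54 mm across, 96 mm high; origin at the centre of its underside.
- driver: Bystander: screwdriver 160 mm long lying on the table; origin on its underside.
- filter: Bystander: green glass filter disc 25 mm across, 8 mm thick; origin at the centre of its underside.
- jar: Bystander: small jar, 48 mm across, 60 mm high; origin at the centre of its underside.
Things that resemble listed ones, but are neither listed nor needed, are in the scene too. What is meant by the part that bears fin is not brown, green or purple, and is the larger of those in its own colour.

How it is judged (in metres and radians):
On the way:
1. The cover is held angled with the tip of its tongue down at the groove (angle between fin's own z axis and vertical between 0.08 and 0.6 rad and x of tongue in the frame of plate between -0.083 and -0.062 m and y of tongue in the frame of plate between -0.012 and 0.012 m and z of tongue in the frame of plate between 0.056 and 0.067 m), for 0.1 s.
At the end, for the whole second after the job is handed in: The cover lies flat on the chamber's ledges (tilt under 0.03 rad, height within about 2 mm of seated), tongue under the lip, square to the chamber within 0.06 rad and centred sideways within 9 mm, the catch sprung back over its end (reading under 1 mm), released and at rest (angle between fin's own z axis and vertical below 0.03 rad and angle between the x axis of fin and the x axis of plate, either way round below 0.06 rad and z of fin in the frame of plate between 0.088 and 0.0925 m and x of fin in the frame of plate between -0.008 and 0.0115 m and y of fin in the frame of plate between -0.009 and 0.009 m and value of joint catch below 0.001 m and contact force between the fingers and cover below 0.1 N and linear speed of cover below 0.02 m/s); the robot touches nothing.
It fails at once if The cover presses on the chamber or plate with more than 30 N (contact force between cover and plate above 30 N).
It fails at once if The robot presses on the chamber or plate with more than 15 N (contact force between any of the fingers, the arm and plate above 15 N).
It fails at once if A bystander is moved by more than 20 mm (distance of any of rack, bottle, lens, driver, filter, jar from where it was at the start of the episode above 0.02 m).
It also fails if it takes over 58 s, if anything falls off the work surface, if the arm or the gripper's body presses on something with over 40 N, if the wrist force passes 120 N, or if a joint passes its speed limit or range.

## Working session

There is one attempt and no reset: what is moved stays moved. The work goes in short steps, Python scripts to look and compute and a tool call to move; the robot and the scene stay as the last step left them, time stands still between calls to the robot, and variables do not carry over. Pictures are saved under pics/ and viewed, and the job is handed in when it is done.

Besides the shell and the picture viewer there is one more tool, called after "Emit:" by a JSON object that holds its "fn" and its "kwargs". servo_tool: Moves the arm, as the interface text tells. Its arguments: {"type":"object","properties":{"steps":{"type":"array","items":{"type":"array","items":{"type":"number"}}},"hand":{"type":"number"},"grip_force":{"type":"number"}},"required":["steps"]}

```bash
ls; mkdir -p pics
python3 - <<'E'
from plant import bot
import cv2,numpy as np
for c in ("scene","top"):
    im=bot.capture(c); cv2.imwrite(f"pics/{c}0.png",im[:,:,::-1])
    p=bot.camera_params(c); print(c,p['fovy'],p['cx'],p['cy'],np.round(p['pose'],3).tolist())
for c in ("scene","top"):
    for t in ("fin","plate","catch"):
        print(c,t,[(round(d['conf'],2),np.round(d['bbox'],0).tolist()) for d in bot.recognise(c,t)])
s=bot.observe();print(s)
E
```

```text
pics
scene 43.32100733209568 249.273955445872 192.27085571735273 [[-0.804, 0.383, -0.454, 1322.441], [0.594, 0.492, -0.637, 1140.476], [-0.02, -0.782, -0.623, 1168.306], [0.0, 0.0, 0.0, 1.0]]
top 46.51855467589917 254.23044956019902 193.3426430449469 [[0.009, -0.994, 0.109, 416.279], [-1.0, -0.01, -0.007, -8.962], [0.008, -0.109, -0.994, 1284.711], [0.0, 0.0, 0.0, 1.0]]
scene fin [(0.87, [374.0, 249.0, 45.0, 38.0]), (0.71, [263.0, 155.0, 38.0, 28.0]), (0.7, [284.0, 195.0, 24.0, 20.0]), (0.61, [259.0, 238.0, 49.0, 37.0]), (0.6, [215.0, 185.0, 75.0, 52.0]), (0.59, [315.0, 230.0, 42.0, 25.0]), (0.19, [170.0, 155.0, 10.0, 17.0])]
scene plate []
scene catch []
top fin [(0.9, [91.0, 273.0, 63.0, 67.0]), (0.62, [327.0, 294.0, 63.0, 64.0]), (0.6, [232.0, 257.0, 48.0, 48.0]), (0.59, [162.0, 247.0, 41.0, 46.0]), (0.58, [192.0, 179.0, 48.0, 58.0])]
top plate [(0.96, [308.0, 191.0, 76.0, 99.0])]
top catch []
{'clock': 0.4, 'qpos': array([-1.33597732e+00,  4.23226128e-01,  1.63001436e+00,  2.43740399e-05,
        1.08859590e+00, -1.89970730e-02]), 'joint_vel': array([-9.61438703e-05, -2.02124262e-03, -1.63477188e-04,  2.14503993e-04,
       -1.94345600e-03,  3.03441125e-04]), 'joint_torque': array([ 3.29706063e-04, -5.44021153e+01, -2.73662961e+01,  6.43887674e-02,
        1.88669952e-02, -4.77113952e-05]), 'ee_pos': array([ 156.9491499 , -604.88073504,  247.55124014]), 'ee_rot': array([-1.22319259e-04,  9.91958685e-01,  1.26562050e-01, -2.39116907e-06]), 'contact_force': array([ 0.92906824, -0.47823458, -0.4550311 ]), 'moment': array([ 0.06596911, -0.03044155,  0.03516112]), 'width': 87.94820299849317}
```

View pics/scene0.png

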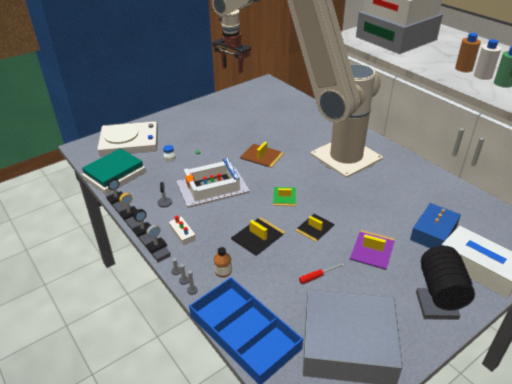

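View pics/top0.png

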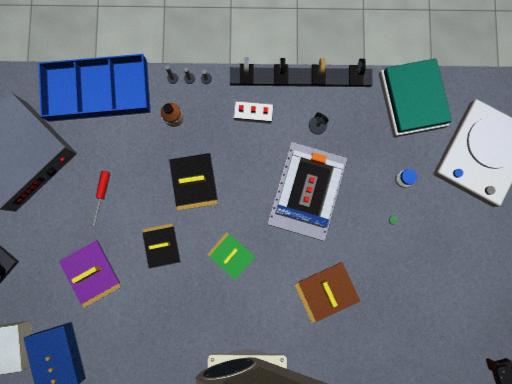

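```bash
cat > h.py <<'E'
import numpy as np,cv2
from scipy.spatial.transform import Rotation as R
def K(p,H=384):
    f=H/2/np.tan(np.radians(p['fovy'])/2); return f,p['cx'],p['cy']
def unproj(p,uv,z):
    f,cx,cy=K(p); uv=np.atleast_2d(uv).astype(float)
    d=np.c_[(uv[:,0]-cx)/f,(uv[:,1]-cy)/f,np.ones(len(uv))]@p['pose'][:3,:3].T
    o=p['pose'][:3,3]; return o+d*((z-o[2])/d[:,2])[:,None]
def proj(p,X):
    f,cx,cy=K(p); X=np.atleast_2d(X); c=(X-p['pose'][:3,3])@p['pose'][:3,:3]
    return np.c_[f*c[:,0]/c[:,2]+cx,f*c[:,1]/c[:,2]+cy]
def rot(q): return R.from_quat([q[1],q[2],q[3],q[0]])
def st(s):
    r=rot(s['ee_rot']).as_matrix()
    print('t',round(s['clock'],2),'tcp',np.round(s['ee_pos'],1),'x',np.round(r[:,0],3),'y',np.round(r[:,1],3),'z',np.round(r[:,2],3),'F',np.round(s['contact_force'],1),'M',np.round(s['moment'],2),'w',round(s['width'],1))
E
python3 - <<'E'
from h import *
from plant import bot
p=bot.camera_params('top'); im=cv2.imread('pics/top0.png')
cv2.imwrite('pics/topc.png',np.hstack([cv2.resize(im[140:220,150:230],None,fx=5,fy=5,interpolation=cv2.INTER_CUBIC),cv2.resize(im[135:245,260:356],None,fx=400/110,fy=400/110,interpolation=cv2.INTER_CUBIC)]))
hsv=cv2.cvtColor(im,cv2.COLOR_BGR2HSV)
def seg(m,box,z):
    mm=np.zeros_like(m);x0,y0,x1,y1=box;mm[y0:y1,x0:x1]=m[y0:y1,x0:x1]
    n,l,s,c=cv2.connectedComponentsWithStats(mm.astype(np.uint8)); i=1+np.argmax(s[1:,4])
    pts=np.argwhere(l==i)[:,::-1]
    w=unproj(p,pts,z)[:,:2]
    r=cv2.minAreaRect(w.astype(np.float32)); return s[i],r,w.mean(0)
H,S,V=cv2.split(hsv)
print('fin',seg((H>22)&(H<35)&(S>150)&(V>120),(150,140,230,220),52))
print('board',seg(((V<60)|((H>10)&(H<35)&(S>100))),(150,140,230,220),8))
print('orange',seg((H>4)&(H<20)&(S>150),(290,140,350,170),75))
print('blue',seg((H>100)&(H<120)&(S>150),(260,190,345,240),74))
E
```

```text
fin (array([179, 175,  26,   8, 116], dtype=int32), ((590.5499877929688, 158.33547973632812), (12.842970848083496, 70.2306900024414), 9.436322212219238), array([590.47575617, 158.75751015]))
board (array([ 170,  153,   47,   57, 2102], dtype=int32), ((589.8607177734375, 159.18768310546875), (149.05369567871094, 118.46388244628906), 9.85261058807373), array([589.56257286, 159.25548059]))
orange (array([311, 153,  15,  13, 133], dtype=int32), ((646.9617919921875, -191.4218292236328), (38.33795928955078, 26.93796157836914), 74.38121795654297), array([ 646.91204055, -191.69200818]))
blue (array([278, 205,  50,  22, 243], dtype=int32), ((491.97100830078125, -147.63864135742188), (141.0889892578125, 20.682411193847656), 72.04686737060547), array([ 489.8029383 , -161.55812822]))
```

View pics/topc.png

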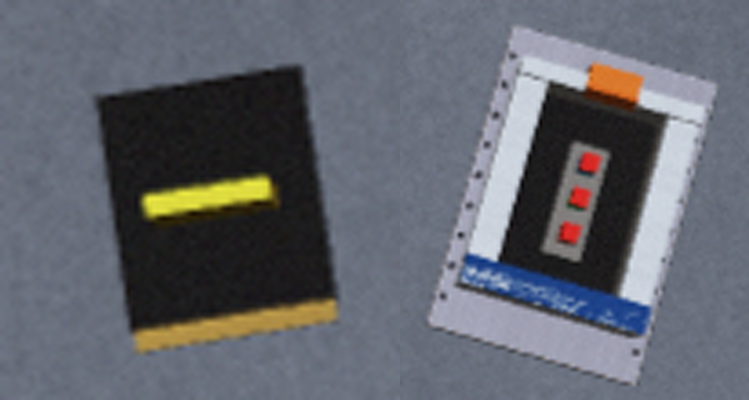

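```bash
cat >> h.py <<'E'
def down(yaw_y,tilt=0,):
    """tool pointing down, tool y at yaw (deg) ; tilt: rotate about horizontal axis perp. to y: + lowers -y side (tongue low)"""
    a=np.radians(yaw_y); y=np.array([np.cos(a),np.sin(a),0]); z=np.array([0,0,-1.]); x=np.cross(y,z)
    M=np.c_[x,y,z]; ax=np.array([-np.sin(a),np.cos(a),0])  # cover y axis
    return R.from_rotvec(-ax*np.radians(tilt))*R.from_matrix(M)
def plan(s,pos,Rt,p0=None,R0=None):
    R0=rot(s['ee_rot']) if R0 is None else R0; p0=s['ee_pos'] if p0 is None else np.array(p0)
    d=R0.inv().apply(np.array(pos)-p0)/1000; w=(R0.inv()*Rt).as_rotvec(degrees=True)
    print('plan',np.round(d,4).tolist(),np.round(w,2).tolist())
E
python3 - <<'E'
from h import *
from plant import bot
p=bot.camera_params('top')
c=np.array([[514,27],[717,85],[430,325],[637,384]],float); uv=np.c_[260+(c[:,0]-400)/3.636,135+c[:,1]/3.636]-.4
w=unproj(p,uv,12); print(w.round(1), w.mean(0))
e=[w[0]-w[2],w[1]-w[3]]; print([ (np.linalg.norm(v),np.degrees(np.arctan2(v[1],v[0]))) for v in e])
e=[w[0]-w[1],w[2]-w[3]]; print([ (np.linalg.norm(v),np.degrees(np.arctan2(v[1],v[0]))-90) for v in e])
wp=bot.camera_params('wrist'); s=bot.observe(); st(s)
Rt=rot(s['ee_rot']); print(wp['fovy'],wp['cx'],wp['cy'],'cam in tool',Rt.inv().apply(wp['pose'][:3,3]-s['ee_pos']),np.round(Rt.inv().as_matrix()@wp['pose'][:3,:3],3))
plan(s,[520,-160,330],down(-18))
E
```

```text
[[ 706.9 -122.7   12. ]
 [ 661.5 -284.5   12. ]
 [ 468.6  -56.9   12. ]
 [ 424.1 -218.7   12. ]] [ 565.2765247  -170.66967355   12.        ]
[(np.float64(247.23818532887256), np.float64(-15.433342442236917)), (np.float64(246.39049488827936), np.float64(-15.4812289411874))]
[(np.float64(168.01906446637045), np.float64(-15.658949523459285)), (np.float64(167.81193772098334), np.float64(-15.369772324898875))]
t 0.4 tcp [ 156.9 -604.9  247.6] x [0.968 0.251 0.   ] y [ 0.251 -0.968 -0.   ] z [-0.  0. -1.] F [ 0.9 -0.5 -0.5] M [ 0.07 -0.03  0.04] w 87.9
63.70821179038768 257.7873050865814 188.60266333095782 cam in tool [  79.26449989   -0.74337443 -136.64400077] [[ 0.001 -0.958 -0.287]
 [ 1.     0.001  0.   ]
 [-0.    -0.287  0.958]]
plan [0.4631, -0.3395, -0.0824] [-0.01, -0.01, -57.46]
```

Run:
```python
from h import *
from plant import bot
s=bot.observe(); plan(s,[565,-165,220],down(-15.5))
```

```text
plan [0.5054, -0.3233, 0.0276] [-0.01, -0.01, -59.96]
```

Emit:
{"fn": "servo_tool", "kwargs": {"steps": [[0.505,-0.323,0.028,0,0,-60],[0.505,-0.323,0.028,0,0,-60],[0.505,-0.323,0.028,0,0,-60],[0.505,-0.323,0.028,0,0,-60],[0.505,-0.323,0.028,0,0,-60],[0.505,-0.323,0.028,0,0,-60],[0.505,-0.323,0.028,0,0,-60],[0.505,-0.323,0.028,0,0,-60],[0.505,-0.323,0.028,0,0,-60],[0.505,-0.323,0.028,0,0,-60]], "hand": 1}}

```text
clock: 1.23
ee_pos: [441.2, -298.2, 228.4]
ee_rot: [0.0, 0.795, 0.607, 0.0]
contact_force: [1.1, -0.5, 0.4]
width: 88.0
```

Run:
```python
from h import *
from plant import bot
s=bot.observe(); st(s); plan(s,[565,-165,220],down(-15.5))
```

```text
t 1.23 tcp [ 441.2 -298.2  228.4] x [ 0.264  0.965 -0.   ] y [ 0.965 -0.264  0.001] z [ 0. -0. -1.] F [ 1.1 -0.5  0.4] M [-0.07 -0.09 -0.07] w 88.0
plan [0.1611, 0.0843, 0.0085] [0.03, 0.01, 0.2]
```

Emit:
{"fn": "servo_tool", "kwargs": {"steps": [[0.16,0.083,0.008,0,0,0],[0.16,0.083,0.008,0,0,0],[0.16,0.083,0.008,0,0,0],[0.16,0.083,0.008,0,0,0],[0.16,0.083,0.008,0,0,0],[0.16,0.083,0.008,0,0,0],[0.16,0.083,0.008,0,0,0],[0.16,0.083,0.008,0,0,0]]}}

```text
clock: 1.9
ee_pos: [561.7, -168.5, 220.1]
ee_rot: [-0.0, 0.796, 0.605, -0.0]
contact_force: [1.2, -0.7, -0.5]
width: 87.8
```

Run:
```python
from h import *
from plant import bot
import json
s=bot.observe(); st(s); p=bot.camera_params('wrist')
im=bot.capture('wrist')[:,:,::-1]; cv2.imwrite('pics/w1.png',im); cv2.imwrite('pics/w1b.png',cv2.resize(im,(800,600),interpolation=cv2.INTER_CUBIC))
p['pose']=np.array(p['pose']).tolist(); json.dump(p,open('w1.json','w'))
```

```text
t 1.9 tcp [ 561.7 -168.5  220.1] x [ 0.267  0.964 -0.   ] y [ 0.964 -0.267 -0.001] z [-0.001 -0.    -1.   ] F [ 1.2 -0.7 -0.5] M [-0.14 -0.01  0.01] w 87.8
```

View pics/w1b.png

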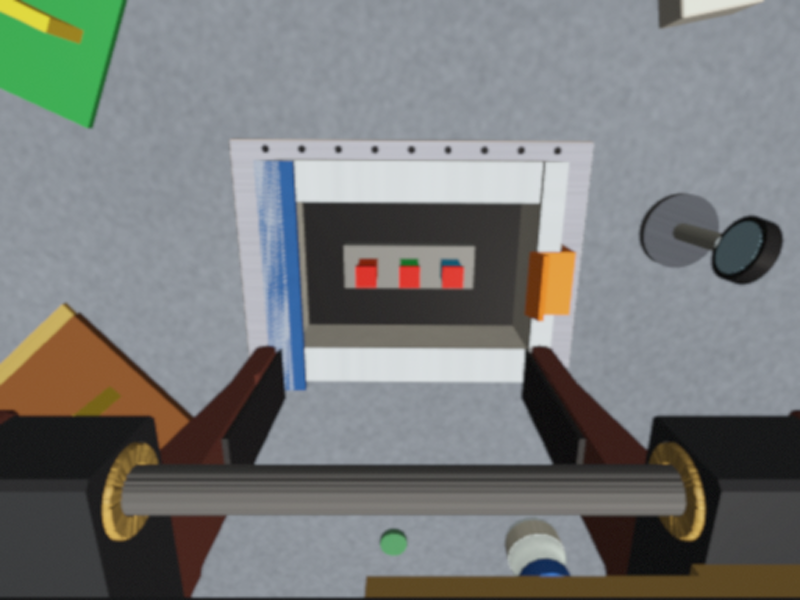

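```bash
cat >> h.py <<'E'
def rect(p,im,o,yaw,z,xr,yr,sc=4):
    xs=np.arange(xr[0],xr[1],1/sc); ys=np.arange(yr[1],yr[0],-1/sc)
    X,Y=np.meshgrid(xs,ys); a=np.radians(yaw)
    W=np.stack([o[0]+X*np.cos(a)-Y*np.sin(a),o[1]+X*np.sin(a)+Y*np.cos(a),np.full(X.shape,z)],-1).reshape(-1,3)
    uv=proj(p,W).astype(np.float32).reshape(X.shape+(2,))
    return cv2.remap(im,uv[...,0],uv[...,1],cv2.INTER_CUBIC),xs,ys
E
python3 - <<'E'
from h import *
import json
p=json.load(open('w1.json'));p['pose']=np.array(p['pose'])
im=cv2.imread('pics/w1.png')
c=(np.array([[231,141],[593,144]])+.5)*.64-.5
w=unproj(p,c,12); v=w[1]-w[0]; print(w,np.linalg.norm(v),np.degrees(np.arctan2(v[1],v[0])))
yaw=np.degrees(np.arctan2(v[1],v[0])); u=v/np.linalg.norm(v); n=np.array([-u[1],u[0],0]); o=w.mean(0)-85*n; print('centre',o)
for z,name in((12,'a'),(74,'b'),(60,'c')):
    r,_,_=rect(p,im,o,yaw,z,(-135,135),(-95,95),2.5); 
    for gx in range(-100,101,50): cv2.line(r,(int((gx+135)*2.5),0),(int((gx+135)*2.5),8),(0,0,255),1)
    cv2.imwrite(f'pics/r{name}.png',r)
# profiles
def prof(z,y0,y1,x0,x1):
    r,xs,ys=rect(p,im,o,yaw,z,(x0,x1),(y0,y1),2)
    m=r.astype(float).mean(0); 
    for x,q in zip(xs,m): print(x,q.round(0).tolist())
print('plate left');prof(12,75,83,-130,-118)
print('plate right');prof(12,75,83,120,132)
print('lip');prof(74,20,45,-85,-58)
print('endwall');prof(66,50,70,66,92)
E
```

```text
[[ 471.61853253  -54.63171583   12.        ]
 [ 708.68688219 -122.10263657   12.        ]] 246.4827124936647 -15.886636669138344
centre [ 566.88524083 -170.1206165    12.        ]
plate left
-130.0 [153.0, 146.0, 140.0]
-129.5 [153.0, 146.0, 140.0]
-129.0 [153.0, 146.0, 140.0]
-128.5 [153.0, 146.0, 140.0]
-128.0 [153.0, 146.0, 140.0]
-127.5 [153.0, 146.0, 140.0]
-127.0 [153.0, 146.0, 140.0]
-126.5 [152.0, 146.0, 140.0]
-126.0 [151.0, 145.0, 141.0]
-125.5 [154.0, 149.0, 146.0]
-125.0 [160.0, 156.0, 155.0]
-124.5 [170.0, 166.0, 166.0]
-124.0 [181.0, 176.0, 176.0]
-123.5 [189.0, 183.0, 183.0]
-123.0 [195.0, 188.0, 187.0]
-122.5 [197.0, 189.0, 189.0]
-122.0 [198.0, 190.0, 189.0]
-121.5 [198.0, 190.0, 189.0]
-121.0 [198.0, 190.0, 189.0]
-120.5 [198.0, 190.0, 189.0]
-120.0 [198.0, 190.0, 189.0]
-119.5 [198.0, 191.0, 190.0]
-119.0 [198.0, 191.0, 190.0]
-118.5 [198.0, 191.0, 190.0]
plate right
120.0 [198.0, 190.0, 189.0]
120.5 [198.0, 190.0, 189.0]
121.0 [198.0, 190.0, 189.0]
121.5 [198.0, 190.0, 189.0]
122.0 [196.0, 189.0, 188.0]
122.5 [193.0, 186.0, 185.0]
123.0 [186.0, 180.0, 178.0]
123.5
[... 2640 characters left out ...]
9.0 [221.0, 220.0, 215.0]
79.5 [221.0, 220.0, 215.0]
80.0 [221.0, 220.0, 215.0]
80.5 [221.0, 220.0, 215.0]
81.0 [221.0, 220.0, 215.0]
81.5 [221.0, 220.0, 215.0]
82.0 [221.0, 220.0, 215.0]
82.5 [221.0, 220.0, 215.0]
83.0 [221.0, 220.0, 215.0]
83.5 [221.0, 220.0, 215.0]
84.0 [221.0, 220.0, 215.0]
84.5 [221.0, 220.0, 215.0]
85.0 [221.0, 220.0, 215.0]
85.5 [221.0, 220.0, 215.0]
86.0 [221.0, 220.0, 215.0]
86.5 [221.0, 220.0, 215.0]
87.0 [221.0, 220.0, 215.0]
87.5 [221.0, 220.0, 215.0]
88.0 [221.0, 220.0, 215.0]
88.5 [221.0, 220.0, 215.0]
89.0 [220.0, 218.0, 214.0]
89.5 [217.0, 215.0, 211.0]
90.0 [213.0, 209.0, 206.0]
90.5 [207.0, 203.0, 200.0]
91.0 [203.0, 197.0, 195.0]
91.5 [200.0, 193.0, 192.0]
```

View pics/rb.png

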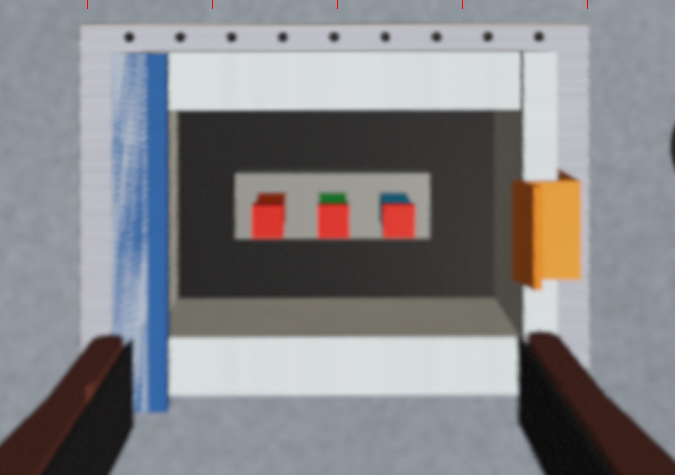

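Run:
```python
from h import *
import json
p=json.load(open('w1.json'));p['pose']=np.array(p['pose'])
im=cv2.imread('pics/w1.png'); o=np.array([566.9,-170.1]); yaw=-15.887
def edge(z,xr,yr,axis,sign=0):
    r,xs,ys=rect(p,im,o,yaw,z,xr,yr,4); g=cv2.GaussianBlur(r,(0,0),2).astype(float).mean(2)
    m=g.mean(1-axis if axis==1 else 1) if 0 else (g.mean(0) if axis==0 else g.mean(1))
    d=np.gradient(m); i=np.argmax(abs(d)); return round((xs if axis==0 else ys)[i],2), round(d[i],1)
for x0 in (-50,-20,10,40):
    print(x0,'outer+',edge(60,(x0,x0+20),(66,82),1),'inner+',edge(60,(x0,x0+20),(40,56),1),'inner-',edge(60,(x0,x0+20),(-56,-40),1),'outer-',edge(60,(x0,x0+20),(-82,-64),1),'plate',edge(12,(x0,x0+20),(78,92),1))
for y0 in (-50,-30,-10,10,30,50):
    print(y0,'lip',edge(74,(-72,-66),(y0,y0+15),0))
```

```text
-50 outer+ (np.float64(73.75), np.float64(5.9)) inner+ (np.float64(49.5), np.float64(-18.7)) inner- (np.float64(-45.5), np.float64(10.3)) outer- (np.float64(-70.25), np.float64(-6.4)) plate (np.float64(86.0), np.float64(4.9))
-20 outer+ (np.float64(73.75), np.float64(6.1)) inner+ (np.float64(49.5), np.float64(-17.7)) inner- (np.float64(-45.5), np.float64(11.0)) outer- (np.float64(-70.0), np.float64(-6.9)) plate (np.float64(86.25), np.float64(5.6))
10 outer+ (np.float64(73.75), np.float64(5.6)) inner+ (np.float64(49.5), np.float64(-16.5)) inner- (np.float64(-45.25), np.float64(10.4)) outer- (np.float64(-70.0), np.float64(-6.6)) plate (np.float64(86.25), np.float64(5.8))
40 outer+ (np.float64(73.75), np.float64(5.4)) inner+ (np.float64(49.5), np.float64(-16.2)) inner- (np.float64(-45.25), np.float64(9.9)) outer- (np.float64(-70.0), np.float64(-6.3)) plate (np.float64(86.5), np.float64(4.7))
-50 lip (np.float64(-67.5), np.float64(8.7))
-30 lip (np.float64(-67.25), np.float64(4.1))
-10 lip (np.float64(-67.25), np.float64(4.7))
10 lip (np.float64(-67.25), np.float64(4.9))
30 lip (np.float64(-67.5), np.float64(5.1))
50 lip (np.float64(-67.75), np.float64(12.8))
```

Run:
```python
from h import *
from plant import bot
s=bot.observe(); st(s); plan(s,[590,159,160],down(9.7))
```

```text
t 1.95 tcp [ 561.6 -168.8  220.2] x [ 0.268  0.963 -0.   ] y [ 0.963 -0.268 -0.001] z [-0.001 -0.    -1.   ] F [-1.  -1.   0.4] M [-0.03 -0.04 -0.  ] w 87.8
plan [0.3235, -0.0604, 0.0602] [-0.04, 0.01, -25.23]
```

Emit:
{"fn": "servo_tool", "kwargs": {"steps": [[0.323,-0.06,0.06,0,0,-25.2],[0.323,-0.06,0.06,0,0,-25.2],[0.323,-0.06,0.06,0,0,-25.2],[0.323,-0.06,0.06,0,0,-25.2],[0.323,-0.06,0.06,0,0,-25.2],[0.323,-0.06,0.06,0,0,-25.2],[0.323,-0.06,0.06,0,0,-25.2],[0.323,-0.06,0.06,0,0,-25.2],[0.323,-0.06,0.06,0,0,-25.2],[0.323,-0.06,0.06,0,0,-25.2]]}}

```text
clock: 2.78
ee_pos: [590.6, 159.9, 159.9]
ee_rot: [-0.0, 0.644, 0.765, -0.0]
contact_force: [-0.8, -1.2, -0.4]
width: 87.6
```

Run:
```python
from h import *
from plant import bot
s=bot.observe(); st(s); p=bot.camera_params('wrist')
im=bot.capture('wrist')[:,:,::-1].copy(); cv2.imwrite('pics/w2.png',im)
print([(round(d['conf'],2),np.round(d['bbox']).tolist()) for d in bot.recognise('wrist','fin')])
H,S,V=cv2.split(cv2.cvtColor(im,cv2.COLOR_BGR2HSV))
m=((H>22)&(H<35)&(S>150)&(V>150)).astype(np.uint8)
n,l,q,c=cv2.connectedComponentsWithStats(m)
for i in range(1,n):
    if q[i,4]>150:
        w=unproj(p,np.argwhere(l==i)[:,::-1],52)[:,:2]; print(q[i],cv2.minAreaRect(w.astype(np.float32)))
```

```text
t 2.78 tcp [590.6 159.9 159.9] x [-0.171  0.985 -0.   ] y [ 0.985  0.171 -0.001] z [-0.001 -0.    -1.   ] F [-0.8 -1.2 -0.4] M [-0.08 -0.09  0.  ] w 87.6
[(0.96, [68.0, 53.0, 137.0, 102.0]), (0.65, [259.0, 177.0, 163.0, 120.0]), (0.63, [55.0, 226.0, 108.0, 83.0])]
[  25    2   51   79 2632] ((423.11212158203125, 249.4693603515625), (26.022441864013672, 52.24053192138672), 12.005594253540039)
[251 146  16  88 717] ((590.7465209960938, 164.0299835205078), (12.179012298583984, 75.30372619628906), 9.533740043640137)
[ 26 238  31  26 153] ((409.8210144042969, 74.82304382324219), (13.112382888793945, 30.456510543823242), 45.07966613769531)
[  0 242  26  25 304] ((385.4140930175781, 67.77989959716797), (12.939587593078613, 27.598690032958984), 46.45001220703125)
```

View pics/w2.png

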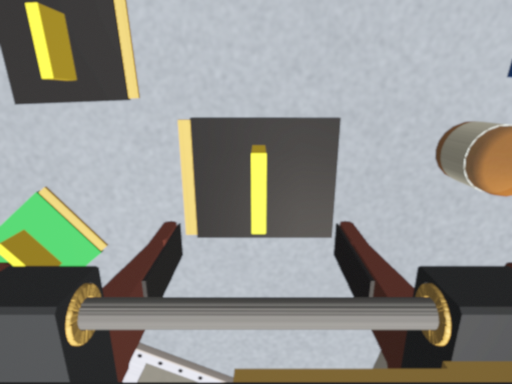

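Emit:
{"fn": "servo_tool", "kwargs": {"steps": [[0,0,0.04,0,0,0],[0,0,0.08,0,0,0],[0,0,0.105,0,0,0],[0,0,0.119,0,0,0],[0,0,0.119,0,0,0],[0,0,0.119,0,0,0],[0,0,0.119,0,0,0]]}}

```text
clock: 3.47
ee_pos: [592.4, 159.0, 43.0]
ee_rot: [0.001, 0.645, 0.764, 0.001]
contact_force: [0.3, -0.1, 0.3]
width: 87.8
```

Emit:
{"fn": "servo_tool", "kwargs": {"steps": [[0,0,0,0,0,0],[0,0,0,0,0,0],[0,0,0,0,0,0],[0,0,0,0,0,0],[0,0,0,0,0,0],[0,0,0,0,0,0],[0,0,0,0,0,0],[0,0,0,0,0,0],[0,0,0,0,0,0],[0,0,0,0,0,0]], "hand": 0, "grip_force": 50}}

```text
clock: 4.3
ee_pos: [590.9, 159.6, 41.1]
ee_rot: [-0.0, 0.645, 0.765, -0.0]
contact_force: [1.3, -0.8, -0.7]
width: 24.8
```

Run:
```python
from h import *
from plant import bot
s=bot.observe(); st(s)
```

```text
t 4.3 tcp [590.9 159.6  41.1] x [-0.169  0.986  0.   ] y [ 0.986  0.169 -0.   ] z [-0. -0. -1.] F [ 1.3 -0.8 -0.7] M [-0.07 -0.09  0.01] w 24.8
```

Still closing; wait, then lift.

Emit:
{"fn": "servo_tool", "kwargs": {"steps": [[0,0,0,0,0,0],[0,0,0,0,0,0],[0,0,0,0,0,0],[0,0,0,0,0,0]]}}

```text
clock: 4.63
ee_pos: [591.0, 159.5, 41.2]
ee_rot: [-0.0, 0.645, 0.765, 0.0]
contact_force: [-0.8, -0.5, -0.5]
width: 11.8
```

Emit:
{"fn": "servo_tool", "kwargs": {"steps": [[0,0,-0.02,0,0,0],[0,0,-0.06,0,0,0],[0,0,-0.1,0,0,0],[0,0,-0.14,0,0,0],[0,0,-0.15,0,0,0],[0,0,-0.15,0,0,0],[0,0,-0.15,0,0,0]]}}

```text
clock: 5.22
ee_pos: [590.3, 159.4, 190.5]
ee_rot: [-0.0, 0.645, 0.765, -0.0]
contact_force: [-0.8, -0.3, -3.7]
width: 11.5
```

Run:
```python
from h import *
from plant import bot
s=bot.observe(); st(s); p=bot.camera_params('wrist')
im=bot.capture('wrist')[:,:,::-1].copy(); cv2.imwrite('pics/w3.png',im)
```

```text
t 5.22 tcp [590.3 159.4 190.5] x [-0.169  0.986 -0.   ] y [ 0.986  0.169 -0.001] z [-0.001 -0.    -1.   ] F [-0.8 -0.3 -3.7] M [-0.02 -0.07 -0.04] w 11.5
```

View pics/w3.png

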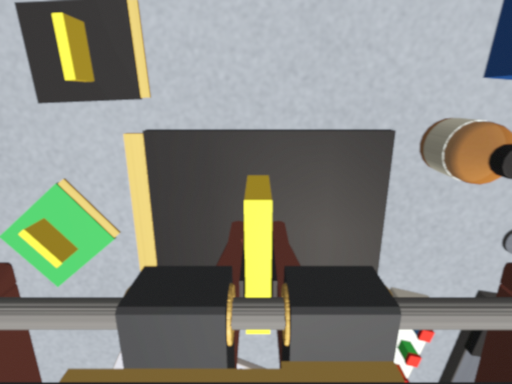

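```bash
cat >> h.py <<'E'
O=np.array([566.3,-169.4,0.]); YAW=-15.7
a_=np.radians(YAW); PR=np.array([[np.cos(a_),-np.sin(a_),0],[np.sin(a_),np.cos(a_),0],[0,0,1]])
TT=np.array([0.,-75,41.])  # tongue in tool
def toplate(w): return PR.T@(np.array(w)-O)
def tongue(s): return toplate(s['ee_pos']+rot(s['ee_rot']).apply(TT))
def tilt(s):
    v=rot(s['ee_rot']).apply([0,0,-1]); return np.degrees(np.arcsin(PR.T@v))
def target(tp,deg,yaw=YAW):
    Rt=down(yaw,deg); return O+PR@np.array(tp)-Rt.apply(TT),Rt
E
python3 - <<'E'
from h import *
from plant import bot
s=bot.observe(); p=bot.camera_params('wrist'); im=cv2.imread('pics/w3.png')
Rt=rot(s['ee_rot'])
for ex in (-4,-2,0,2):
    q=[Rt.apply([ex+60,-63,33])+s['ee_pos'],Rt.apply([ex+60,75,33])+s['ee_pos'],Rt.apply([ex+58,-75,36])+s['ee_pos'],Rt.apply([ex+35,-6,-11])+s['ee_pos'],Rt.apply([ex+35,6,-11])+s['ee_pos']]
    print(ex,proj(p,q).round(1).tolist())
pos,Rn=target([-45,0,110],14); print('hover',pos); plan(s,pos,Rn)
R1=down(YAW,14); print(R1.as_matrix().round(3));
E
```

```text
-4 [[141.8, 140.8], [393.8, 141.0], [122.7, 143.6], [242.7, 212.6], [270.3, 212.6]]
-2 [[141.5, 137.1], [394.2, 137.4], [122.2, 140.0], [242.6, 208.3], [270.4, 208.3]]
0 [[141.1, 133.4], [394.7, 133.7], [121.8, 136.4], [242.6, 203.9], [270.4, 203.9]]
2 [[140.7, 129.7], [395.2, 130.0], [121.3, 132.8], [242.5, 199.5], [270.5, 199.5]]
hover [ 583.48730326 -174.23113306  167.92626695]
plan [-0.3276, -0.0623, 0.0215] [-13.96, -3.05, 25.32]
[[ 0.271  0.934  0.233]
 [ 0.963 -0.263 -0.065]
 [-0.     0.242 -0.97 ]]
```

Emit:
{"fn": "servo_tool", "kwargs": {"steps": [[-0.328,-0.062,0.022,-13.96,-3.05,25.3],[-0.328,-0.062,0.022,-13.96,-3.05,25.3],[-0.328,-0.062,0.022,-13.96,-3.05,25.3],[-0.328,-0.062,0.022,-13.96,-3.05,25.3],[-0.328,-0.062,0.022,-13.96,-3.05,25.3],[-0.328,-0.062,0.022,-13.96,-3.05,25.3],[-0.328,-0.062,0.022,-13.96,-3.05,25.3],[-0.328,-0.062,0.022,-13.96,-3.05,25.3],[-0.328,-0.062,0.022,-13.96,-3.05,25.3],[-0.328,-0.062,0.022,-13.96,-3.05,25.3]]}}

```text
clock: 6.1
ee_pos: [583.2, -176.1, 166.0]
ee_rot: [0.096, 0.793, 0.598, 0.073]
contact_force: [-0.4, -0.1, -3.2]
width: 11.8
```

Emit:
{"fn": "servo_tool", "kwargs": {"steps": [[0,0,0,0,0,0],[0,0,0,0,0,0],[0,0,0,0,0,0],[0,0,0,0,0,0]]}}

```text
clock: 6.43
ee_pos: [585.4, -172.6, 169.0]
ee_rot: [0.097, 0.79, 0.6, 0.075]
contact_force: [-0.4, 0.1, -3.1]
width: 11.8
```

Run:
```python
from h import *
from plant import bot
s=bot.observe(); st(s); print('tongue',tongue(s),'tilt',tilt(s))
for c in ('scene','wrist'):
    cv2.imwrite(f'pics/{c}4.png',bot.capture(c)[:,:,::-1])
im=cv2.imread('pics/scene4.png'); cv2.imwrite('pics/scene4c.png',cv2.resize(im[120:220,150:290],None,fx=5,fy=5,interpolation=cv2.INTER_CUBIC))
s=bot.observe();pos,Rn=target([-50,0,70],14); plan(s,pos,Rn)
```

```text
t 6.43 tcp [ 585.4 -172.6  169. ] x [0.268 0.963 0.002] y [ 0.934 -0.26   0.244] z [ 0.236 -0.064 -0.97 ] F [-0.4  0.1 -3.1] M [-0.03  0.14 -0.03] w 11.8
tongue [-43.5000428    2.00734084 110.87984397] tilt [-14.13439329  -0.13192824  75.86496532]
plan [-0.0017, -0.0166, 0.0385] [0.18, -0.12, 0.1]
```

View pics/scene4c.png

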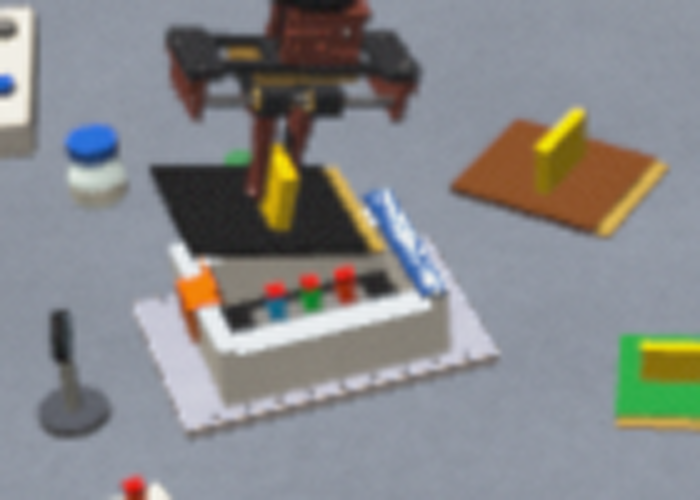

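View pics/wrist4.png

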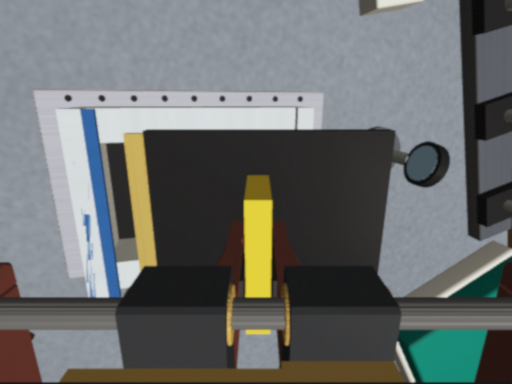

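Emit:
{"fn": "servo_tool", "kwargs": {"steps": [[-0.0005,-0.006,0.012,0,0,0],[-0.001,-0.011,0.025,0,0,0],[-0.0015,-0.015,0.034,0,0,0],[-0.0017,-0.0166,0.0385,0,0,0],[-0.0017,-0.0166,0.0385,0,0,0],[-0.0017,-0.0166,0.0385,0,0,0],[-0.0017,-0.0166,0.0385,0,0,0],[-0.0017,-0.0166,0.0385,0,0,0]]}}

```text
clock: 7.2
ee_pos: [579.1, -174.2, 128.6]
ee_rot: [0.098, 0.791, 0.599, 0.076]
contact_force: [0.3, 0.4, -3.4]
width: 11.6
```

Run:
```python
from h import *
from plant import bot
s=bot.observe(); st(s); print('tongue',tongue(s),'tilt',tilt(s))
R0=rot(s['ee_rot']); print('plate x,z in tool', R0.inv().apply(PR@np.eye(3)[0]).round(3), R0.inv().apply([0,0,1]).round(3))
```

```text
t 7.2 tcp [ 579.1 -174.2  128.6] x [0.27  0.963 0.002] y [ 0.933 -0.262  0.246] z [ 0.238 -0.065 -0.969] F [ 0.3  0.4 -3.4] M [-0.02  0.16  0.02] w 11.6
tongue [-48.98886742  -1.06287846  70.40124917] tilt [-14.25621098  -0.09524435  75.74345734]
plate x,z in tool [-0.     0.969  0.246] [ 0.002  0.246 -0.969]
```

Emit:
{"fn": "servo_tool", "kwargs": {"steps": [[0,-0.0005,0.002,0,0,0],[0,-0.001,0.004,0,0,0],[0,-0.0015,0.006,0,0,0],[0,-0.0018,0.007,0,0,0],[0,-0.0018,0.007,0,0,0],[0,-0.0018,0.007,0,0,0]]}}

```text
clock: 7.7
ee_pos: [578.4, -173.9, 120.5]
ee_rot: [0.098, 0.791, 0.599, 0.075]
contact_force: [-1.3, 0.7, -3.4]
width: 12.0
```

Emit:
{"fn": "servo_tool", "kwargs": {"steps": [[0,-0.0001,0.0005,0,0,0],[0,-0.00025,0.001,0,0,0],[0,-0.00025,0.001,0,0,0]]}}

```text
clock: 7.95
ee_pos: [578.4, -174.0, 119.5]
ee_rot: [0.098, 0.791, 0.599, 0.075]
contact_force: [0.7, 0.3, -3.9]
width: 11.8
```

Emit:
{"fn": "servo_tool", "kwargs": {"steps": [[0,-0.0001,0.0005,0,0,0],[0,-0.00025,0.001,0,0,0],[0,-0.00025,0.001,0,0,0]]}}

```text
clock: 8.2
ee_pos: [578.4, -173.9, 118.5]
ee_rot: [0.098, 0.791, 0.599, 0.075]
contact_force: [0.1, 0.6, -3.5]
width: 11.8
```

Emit:
{"fn": "servo_tool", "kwargs": {"steps": [[0,-0.0001,0.0005,0,0,0],[0,-0.00025,0.001,0,0,0],[0,-0.00025,0.001,0,0,0]]}}

```text
clock: 8.45
ee_pos: [578.6, -174.0, 117.9]
ee_rot: [0.098, 0.791, 0.599, 0.075]
contact_force: [-1.8, 1.2, 3.3]
width: 11.7
```

Run:
```python
from h import *
from plant import bot
s=bot.observe(); st(s); print('tongue',tongue(s),'tilt',tilt(s))
```

```text
t 8.45 tcp [ 578.6 -174.   117.9] x [0.27  0.963 0.002] y [ 0.933 -0.262  0.245] z [ 0.236 -0.065 -0.97 ] F [-1.8  1.2  3.3] M [ 0.08  0.62 -0.03] w 11.7
tongue [-49.63569585  -1.00090515  59.75671142] tilt [-14.18289364  -0.09929544  75.81674416]
```

Emit:
{"fn": "servo_tool", "kwargs": {"steps": [[0,0.0003,-0.0013,0,0,0],[0,-0.0036,-0.0023,0,0,0],[0,-0.0074,-0.0033,0,0,0],[0,-0.0113,-0.0043,0,0,0],[0,-0.0133,-0.0048,0,0,0],[0,-0.0133,-0.0048,0,0,0],[0,-0.0133,-0.0048,0,0,0]]}}

```text
clock: 9.03
ee_pos: [564.8, -170.1, 118.9]
ee_rot: [0.098, 0.791, 0.599, 0.075]
contact_force: [0.1, 0.3, -3.8]
width: 11.9
```

Run:
```python
from h import *
from plant import bot
s=bot.observe(); st(s); print('tongue',tongue(s),'tilt',tilt(s))
```

```text
t 9.03 tcp [ 564.8 -170.1  118.9] x [0.27  0.963 0.002] y [ 0.933 -0.262  0.245] z [ 0.236 -0.065 -0.97 ] F [ 0.1  0.3 -3.8] M [-0.01  0.17  0.01] w 11.9
tongue [-63.94583421  -1.04866504  60.80568796] tilt [-14.17289742  -0.09827164  75.82674759]
```

Emit:
{"fn": "servo_tool", "kwargs": {"steps": [[0,-0.001,-0.00025,0,0,0],[0,-0.0019,-0.0005,0,0,0],[0,-0.0029,-0.0007,0,0,0],[0,-0.0039,-0.001,0,0,0],[0,-0.0039,-0.001,0,0,0]]}}

```text
clock: 9.45
ee_pos: [560.8, -169.0, 118.9]
ee_rot: [0.098, 0.791, 0.599, 0.075]
contact_force: [-1.4, -0.1, -3.8]
width: 11.9
```

Emit:
{"fn": "servo_tool", "kwargs": {"steps": [[0,-0.001,-0.00025,0,0,0],[0,-0.0019,-0.0005,0,0,0],[0,-0.0029,-0.0007,0,0,0],[0,-0.0029,-0.0007,0,0,0]]}}

```text
clock: 9.78
ee_pos: [557.9, -168.2, 118.8]
ee_rot: [0.098, 0.791, 0.599, 0.075]
contact_force: [-0.4, -0.3, -3.6]
width: 11.6
```

Emit:
{"fn": "servo_tool", "kwargs": {"steps": [[0,-0.001,-0.00025,0,0,0],[0,-0.0019,-0.0005,0,0,0],[0,-0.0019,-0.0005,0,0,0]]}}

```text
clock: 10.03
ee_pos: [556.0, -167.7, 118.9]
ee_rot: [0.098, 0.791, 0.599, 0.075]
contact_force: [0.3, 1.0, -3.7]
width: 11.5
```

Run:
```python
from h import *
from plant import bot
s=bot.observe(); st(s); print('tongue',tongue(s),'tilt',tilt(s))
```

```text
t 10.03 tcp [ 556.  -167.7  118.9] x [0.27  0.963 0.002] y [ 0.933 -0.262  0.245] z [ 0.236 -0.065 -0.97 ] F [ 0.3  1.  -3.7] M [-0.03  0.22 -0.04] w 11.5
tongue [-73.04287382  -1.02205399  60.77854432] tilt [-14.15887759  -0.09907681  75.84076125]
```

Tongue is under the lip at about -73. Continue in 1 mm steps.

Emit:
{"fn": "servo_tool", "kwargs": {"steps": [[0,-0.001,-0.00025,0,0,0],[0,-0.001,-0.00025,0,0,0]]}}

```text
clock: 10.2
ee_pos: [555.1, -167.4, 118.9]
ee_rot: [0.098, 0.791, 0.599, 0.075]
contact_force: [0.5, 1.2, -2.2]
width: 12.0
```

Emit:
{"fn": "servo_tool", "kwargs": {"steps": [[0,-0.001,-0.00025,0,0,0],[0,-0.001,-0.00025,0,0,0]]}}

```text
clock: 10.37
ee_pos: [554.5, -167.2, 119.0]
ee_rot: [0.098, 0.791, 0.599, 0.075]
contact_force: [0.3, 0.0, -3.3]
width: 12.0
```

Emit:
{"fn": "servo_tool", "kwargs": {"steps": [[0,-0.0005,-0.0001,0,0,0],[0,-0.0005,-0.0001,0,0,0]]}}

```text
clock: 10.53
ee_pos: [554.3, -167.2, 119.2]
ee_rot: [0.098, 0.791, 0.599, 0.076]
contact_force: [2.3, -1.0, -5.0]
width: 11.7
```

Emit:
{"fn": "servo_tool", "kwargs": {"steps": [[0,-0.0005,-0.0001,0,0,0],[0,-0.0005,-0.0001,0,0,0]]}}

```text
clock: 10.7
ee_pos: [554.2, -167.2, 119.3]
ee_rot: [0.099, 0.791, 0.599, 0.076]
contact_force: [4.4, -1.4, -4.9]
width: 11.9
```

Run:
```python
from h import *
from plant import bot
s=bot.observe(); st(s); print('tongue',tongue(s),'tilt',tilt(s))
p=bot.camera_params('wrist')
im=bot.capture('wrist')[:,:,::-1].copy(); cv2.imwrite('pics/w5.png',im)
cv2.imwrite('pics/w5c.png',cv2.resize(im[80:300,40:200],None,fx=2.7,fy=2.7,interpolation=cv2.INTER_CUBIC))
```

```text
t 10.7 tcp [ 554.2 -167.2  119.3] x [0.27  0.963 0.002] y [ 0.933 -0.262  0.247] z [ 0.238 -0.065 -0.969] F [ 4.4 -1.4 -4.9] M [-0.33 -0.72 -0.15] w 11.9
tongue [-74.77451082  -1.12296012  61.02167721] tilt [-14.29782213  -0.09085554  75.70187686]
```

View pics/w5c.png

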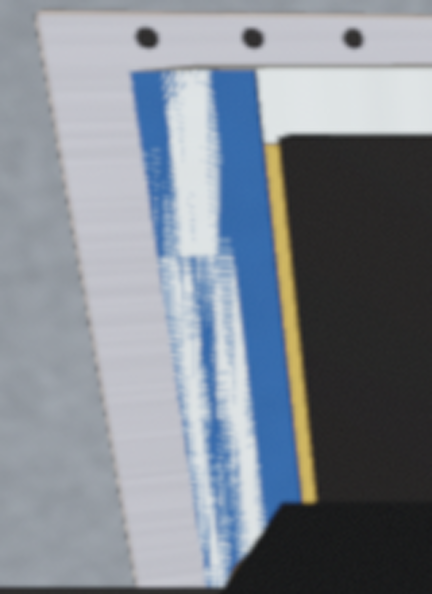

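Run:
```python
from h import *
from plant import bot
s=bot.observe(); p=bot.camera_params('wrist'); Rt=rot(s['ee_rot'])
be=s['ee_pos']+Rt.apply([60,-63,33]); print('board edge plate',toplate(be),'px',proj(p,be))
for c in ([283,145],[316,500]):
  q=(40+c[0]/2.7,80+c[1]/2.7); w=unproj(p,[q],be[2])[0]; print('meas board edge',toplate(w))
for c in ([265,145],[303,500]):
  q=(40+c[0]/2.7,80+c[1]/2.7); w=unproj(p,[q],74)[0]; print('lip front',toplate(w))
```

```text
board edge plate [-65.19740311  58.89981643  71.81184436] px [[141.90525928 133.76167989]]
meas board edge [-63.69856947  58.89036595  71.81184436]
meas board edge [-64.42063282 -21.73559062  71.81184436]
lip front [-66.85831823  59.21696265  74.        ]
lip front [-66.96306718 -20.12154708  74.        ]
```

Emit:
{"fn": "servo_tool", "kwargs": {"steps": [[0,0.0004,0.0009,0,0,0],[0,0.0004,0.0009,0,0,0],[0,0.0004,0.0009,0,0,0]]}}

```text
clock: 11.0
ee_pos: [554.3, -167.2, 118.3]
ee_rot: [0.098, 0.791, 0.599, 0.075]
contact_force: [4.2, -1.7, -2.0]
width: 11.8
```

Emit:
{"fn": "servo_tool", "kwargs": {"steps": [[0,-0.0007,-0.0002,0,0,0],[0,-0.0007,-0.0002,0,0,0],[0,-0.0007,-0.0002,0,0,0]]}}

```text
clock: 11.25
ee_pos: [554.2, -167.2, 118.5]
ee_rot: [0.099, 0.791, 0.599, 0.076]
contact_force: [6.1, -1.5, -5.2]
width: 11.4
```

Run:
```python
from h import *
from plant import bot
s=bot.observe(); st(s); print('tongue',tongue(s),'tilt',tilt(s))
```

```text
t 11.25 tcp [ 554.2 -167.2  118.5] x [0.27  0.963 0.002] y [ 0.933 -0.262  0.247] z [ 0.238 -0.065 -0.969] F [ 6.1 -1.5 -5.2] M [-0.39 -1.01 -0.09] w 11.4
tongue [-74.84302847  -1.05117368  60.26119944] tilt [-14.30690935  -0.09366391  75.69277093]
```

Emit:
{"fn": "servo_tool", "kwargs": {"steps": [[0,0.0017,0.0024,1.75,0,0],[0,0.0027,0.0048,3.5,0,0],[0,0.0036,0.0072,5.25,0,0],[0,0.0044,0.0095,7,0,0],[0,0.0044,0.0095,7,0,0],[0,0.0044,0.0095,7,0,0]]}}

```text
clock: 11.75
ee_pos: [560.2, -168.9, 110.2]
ee_rot: [0.05, 0.795, 0.603, 0.039]
contact_force: [4.3, -1.9, -1.2]
width: 11.6
```

Run:
```python
from h import *
from plant import bot
s=bot.observe(); st(s); print('tongue',tongue(s),'tilt',tilt(s)); print(toplate(s['ee_pos']+rot(s['ee_rot']).apply([0,-75,36])))
```

```text
t 11.75 tcp [ 560.2 -168.9  110.2] x [0.27  0.963 0.002] y [ 0.955 -0.268  0.127] z [ 0.122 -0.033 -0.992] F [ 4.3 -1.9 -1.2] M [-0.45 -0.72 -0.11] w 11.6
tongue [-75.25146353  -1.09506044  60.01878166] tilt [-7.27180963 -0.09106148 82.72761406]
[-75.88434637  -1.10300705  64.9785595 ]
```

Emit:
{"fn": "servo_tool", "kwargs": {"steps": [[0,0.0006,0.0013,1,0,0],[0,0.0012,0.0026,2,0,0],[0,0.0018,0.004,3,0,0],[0,0.0018,0.004,3,0,0]]}}

```text
clock: 12.08
ee_pos: [562.4, -169.5, 106.5]
ee_rot: [0.029, 0.796, 0.604, 0.023]
contact_force: [4.9, -2.2, -0.2]
width: 11.9
```

Run:
```python
from h import *
from plant import bot
s=bot.observe(); st(s); print('tongue',tongue(s),'tilt',tilt(s)); print(toplate(s['ee_pos']+rot(s['ee_rot']).apply([0,-75,36])))
```

```text
t 12.08 tcp [ 562.4 -169.5  106.5] x [0.27  0.963 0.002] y [ 0.96  -0.27   0.074] z [ 0.072 -0.019 -0.997] F [ 4.9 -2.2 -0.2] M [-0.45 -0.67 -0.09] w 11.9
tongue [-75.51410545  -1.12157166  60.05336025] tilt [-4.25034286 -0.08989766 85.74870305]
[-75.88467774  -1.12941671  65.03960279]
```

Emit:
{"fn": "servo_tool", "kwargs": {"steps": [[0,0.0006,0.0013,1,0,0],[0,0.0012,0.0026,2,0,0],[0,0.0012,0.0026,2,0,0]]}}

```text
clock: 12.33
ee_pos: [563.7, -169.9, 104.0]
ee_rot: [0.015, 0.797, 0.604, 0.013]
contact_force: [4.8, -1.9, -0.1]
width: 11.8
```

Run:
```python
from h import *
from plant import bot
s=bot.observe(); st(s); print('tongue',tongue(s),'tilt',tilt(s)); print(toplate(s['ee_pos']+rot(s['ee_rot']).apply([0,-75,36])))
```

```text
t 12.33 tcp [ 563.7 -169.9  104. ] x [0.27  0.963 0.002] y [ 0.962 -0.27   0.039] z [ 0.038 -0.009 -0.999] F [ 4.8 -1.9 -0.1] M [-0.41 -0.69 -0.18] w 11.8
tongue [-75.69613212  -1.13464024  60.06573109] tilt [-2.26203697 -0.08956552 87.73618871]
[-75.89348081  -1.14245631  65.06182881]
```

Emit:
{"fn": "servo_tool", "kwargs": {"steps": [[0,0.0007,0.0016,1.2,0,0],[0,0.0014,0.0032,2.3,0,0],[0,0.0014,0.0032,2.3,0,0],[0,0.0014,0.0032,2.3,0,0]]}}

```text
clock: 12.67
ee_pos: [565.2, -170.3, 101.2]
ee_rot: [-0.0, 0.797, 0.604, 0.001]
contact_force: [6.0, -1.8, 1.2]
width: 12.2
```

Run:
```python
from h import *
from plant import bot
s=bot.observe(); st(s); print('tongue',tongue(s),'tilt',tilt(s)); print(toplate(s['ee_pos']+rot(s['ee_rot']).apply([0,-75,36])))
p=bot.camera_params('wrist')
for c in ('wrist','scene'):
    im=bot.capture(c)[:,:,::-1].copy(); cv2.imwrite(f'pics/{c}6.png',im)
im=cv2.imread('pics/scene6.png'); cv2.imwrite('pics/scene6c.png',cv2.resize(im[120:220,150:290],None,fx=5,fy=5,interpolation=cv2.INTER_CUBIC))
```

```text
t 12.67 tcp [ 565.2 -170.3  101.2] x [0.27  0.963 0.001] y [ 0.963 -0.27   0.001] z [ 0.001  0.001 -1.   ] F [ 6.  -1.8  1.2] M [-0.65 -0.8  -0.17] w 12.2
tongue [-75.82897977  -1.15699898  60.1405789 ] tilt [-3.19178217e-02 -8.46705886e-02  8.99095132e+01]
[-75.83176512  -1.16438788  65.14057266]
```

View pics/scene6c.png

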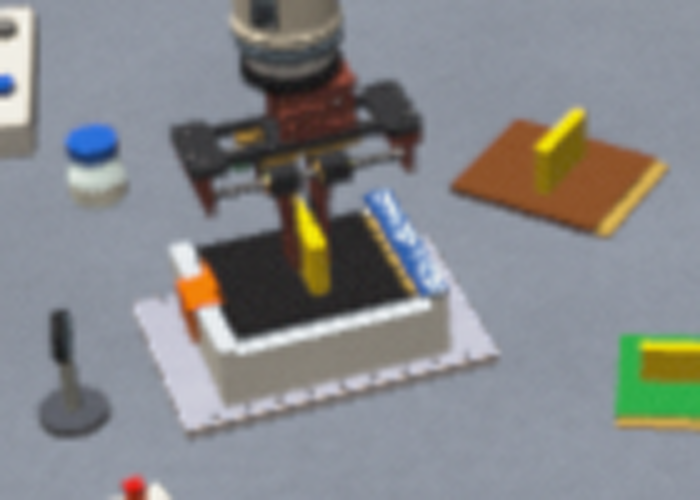

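View pics/wrist6.png

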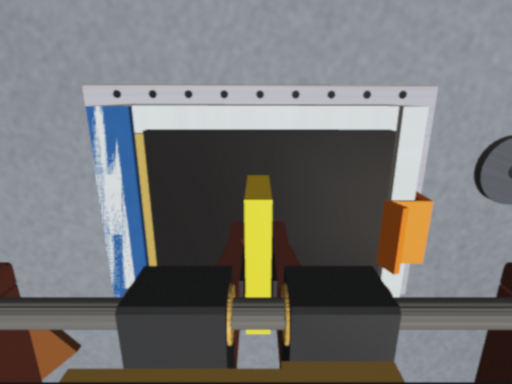

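Emit:
{"fn": "servo_tool", "kwargs": {"steps": [[0,0.0002,0.0005,0.3,0,0],[0,0.0003,0.001,0.6,0,0],[0,0.0003,0.001,0.6,0,0]]}}

```text
clock: 13.02
ee_pos: [565.4, -170.3, 101.3]
ee_rot: [-0.004, 0.797, 0.604, -0.002]
contact_force: [-1.8, -0.1, 13.3]
width: 11.5
```

Run:
```python
from h import *
from plant import bot
s=bot.observe(); st(s); print('tongue',tongue(s),'tilt',tilt(s))
```

```text
t 13.02 tcp [ 565.4 -170.3  101.3] x [0.27  0.963 0.001] y [ 0.963 -0.27  -0.01 ] z [-0.009  0.004 -1.   ] F [-1.8 -0.1 13.3] M [-0.5  -0.92 -0.05] w 11.5
tongue [-76.028686    -1.13427749  61.07283929] tilt [ 5.53568081e-01 -8.54762571e-02  8.94398712e+01]
```

Run:
```python
from h import *
from plant import bot
import json
p1=json.load(open('w1.json'));p1['pose']=np.array(p1['pose']); i1=cv2.imread('pics/w1.png')
p=bot.camera_params('wrist'); im=bot.capture('wrist')[:,:,::-1].copy(); cv2.imwrite('pics/w7.png',im)
a=rect(p1,i1,O,YAW,74,(50,105),(-30,50),6)[0]; b=rect(p,im,O,YAW,74,(50,105),(-30,50),6)[0]
cv2.imwrite('pics/cmp7.png',np.hstack([a,b]))
cv2.imwrite('pics/w7c.png',cv2.resize(im[100:300,340:460],None,fx=3,fy=3,interpolation=cv2.INTER_CUBIC))
```

```text
(no output)
```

View pics/cmp7.png

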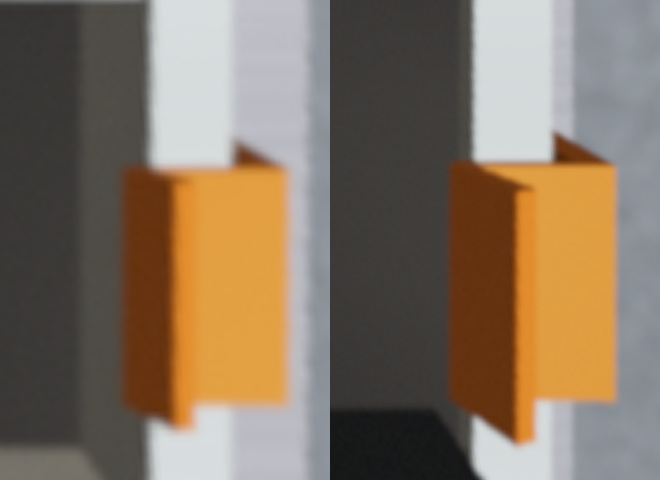

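View pics/w7c.png

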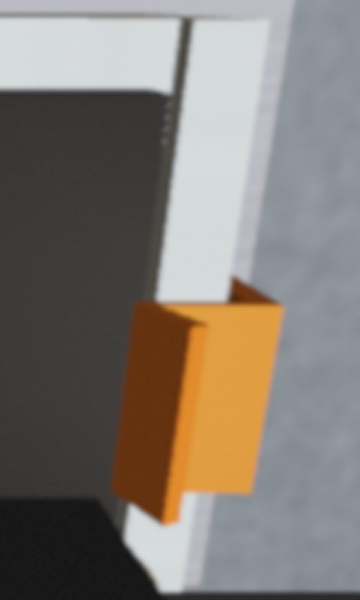

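Emit:
{"fn": "servo_tool", "kwargs": {"steps": [[0,0,-0.0008,-0.5,0,0],[0,0,-0.0008,-0.5,0,0],[0,0,-0.0008,-0.5,0,0]]}}

```text
clock: 13.32
ee_pos: [565.2, -170.2, 101.2]
ee_rot: [-0.001, 0.797, 0.604, 0.0]
contact_force: [2.9, -1.0, 6.7]
width: 11.7
```

Emit:
{"fn": "servo_tool", "kwargs": {"steps": [[0,0,0,0,0,0],[0,0,0,0,0,0],[0,0,0,0,0,0],[0,0,0,0,0,0],[0,0,0,0,0,0],[0,0,0,0,0,0]], "hand": 0.6}}

```text
clock: 13.82
ee_pos: [564.4, -169.9, 100.1]
ee_rot: [-0.003, 0.797, 0.604, -0.001]
contact_force: [-1.2, -0.3, 0.2]
width: 48.1
```

Emit:
{"fn": "servo_tool", "kwargs": {"steps": [[0,0,-0.02,0,0,0],[0,0,-0.05,0,0,0],[0,0,-0.09,0,0,0],[0,0,-0.12,0,0,0],[0,0,-0.12,0,0,0],[0,0,-0.12,0,0,0],[0,0,-0.12,0,0,0]], "hand": 1}}

```text
clock: 14.4
ee_pos: [564.6, -170.2, 219.7]
ee_rot: [-0.003, 0.797, 0.604, -0.001]
contact_force: [-0.6, -0.1, -0.9]
width: 87.7
```

Run:
```python
from h import *
from plant import bot
import json
s=bot.observe(); st(s)
p1=json.load(open('w1.json'));p1['pose']=np.array(p1['pose']); i1=cv2.imread('pics/w1.png')
p=bot.camera_params('wrist'); im=bot.capture('wrist')[:,:,::-1].copy(); cv2.imwrite('pics/w8.png',im)
a=rect(p1,i1,O,YAW,66,(-90,105),(-40,80),3)[0]; b=rect(p,im,O,YAW,66,(-90,105),(-40,80),3)[0]
cv2.imwrite('pics/cmp8.png',np.vstack([a[:280],b[:280]]))
t=bot.capture('top')[:,:,::-1]; cv2.imwrite('pics/top8.png',t)
a=rect(p1,i1,O,YAW,66,(60,105),(-30,50),6)[0]; b=rect(p,im,O,YAW,66,(60,105),(-30,50),6)[0]
cv2.imwrite('pics/cmp8b.png',np.hstack([a,b]))
H,S,V=cv2.split(cv2.cvtColor(im,cv2.COLOR_BGR2HSV))
m=((H>22)&(H<35)&(S>150)&(V>150)).astype(np.uint8)
n,l,q,c=cv2.connectedComponentsWithStats(m)
for i in range(1,n):
    if q[i,4]>300: print(q[i],[ (toplate(list(r)+[0])) for r in [cv2.minAreaRect(unproj(p,np.argwhere(l==i)[:,::-1],112)[:,:2].astype(np.float32))[0]]],cv2.minAreaRect(unproj(p,np.argwhere(l==i)[:,::-1],112)[:,:2].astype(np.float32)))
```

```text
t 14.4 tcp [ 564.6 -170.2  219.7] x [0.27  0.963 0.002] y [ 0.963 -0.27  -0.005] z [-0.004  0.003 -1.   ] F [-0.6 -0.1 -0.9] M [-0.07 -0.08  0.04] w 87.7
[  0   0  50  28 529] [array([-167.55037211,  134.27588637,    0.        ])] ((441.33575439453125, 5.205492973327637), (7.441483020782471, 35.014015197753906), 50.2706298828125)
[ 251  151   17   83 1337] [array([-0.97539818,  1.15743384,  0.        ])] ((565.6741943359375, -168.0218048095703), (71.2419204711914, 12.98291015625), 74.01618194580078)
```

View pics/cmp8.png

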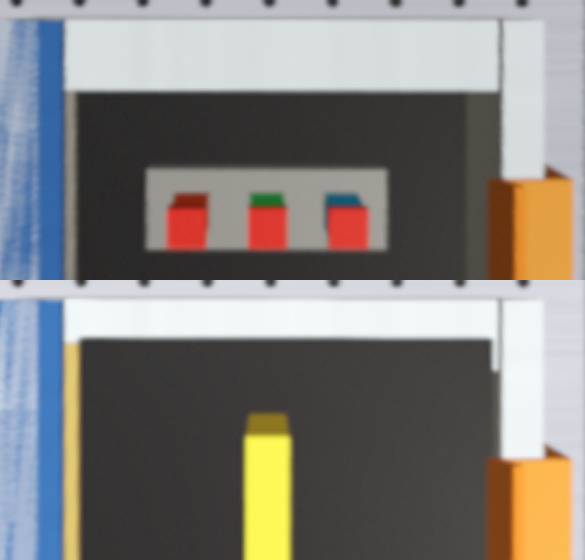

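View pics/cmp8b.png

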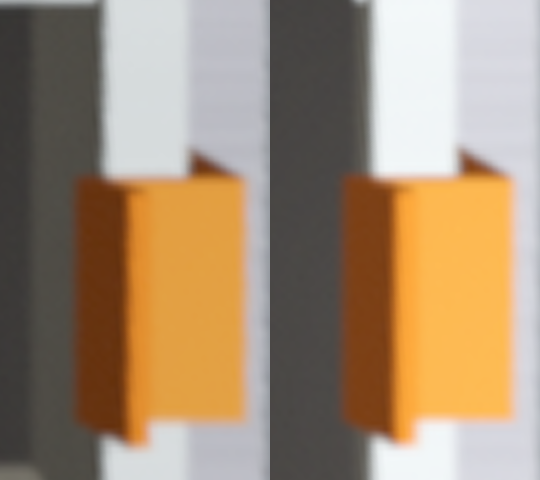

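View pics/top8.png

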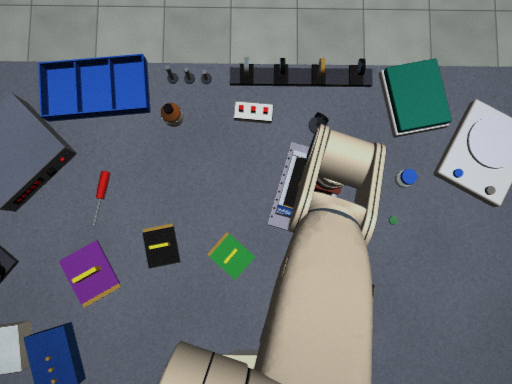

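Run:
```python
from plant import bot
print(bot.job_done())
```

```text
the job is handed in; nothing more can be done
None
```

The chamber is closed and locked, and the job was handed in at about 14.5 s with the arm clear of everything. I picked up the larger black cover by its yellow fin and held it at about 14° with the tongue low. I touched the tongue down on the ledges, then slid it under the blue lip to the back wall. Pushing again about 0.8 mm lower stopped at the same place. I then lowered the cover flat about the tongue and pressed the other end down. The tool felt about 7 N of added force when the tongue touched the ledges and about 6 N at the wall. The final press came to about 17 N.

**Last checks:**
- **Catch:** its tip is in the same place as in the first picture (sprung out), with the cover's end under it.
- **Fin:** about -1 mm in x and 1 mm in y in the plate frame, turned about 0.3° from the plate.
- **Bystanders:** those visible in the last top view look unmoved. I did not measure their positions.

**Limits and disagreements:**
- **Cameras:** the top and wrist cameras disagreed by about 2–3 mm in y. I used the average.
- **Seated height:** I judged it from the gripper's position when the cover was flat, with the tongue's lower edge at 60.1 mm, and did not measure it after letting go.

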